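# Force a frozen tablet to restart by its keys

### The job

The tablet on the bench stand has frozen and needs a forced restart by the keys on its top edge: press and let go the bar-shaped volume key next to the round power key, then press and let go the other bar-shaped volume key, then press the round power key and keep it held down, finishing while still holding it. Press each key lightly with the fingertips, one at a time, leave the small square camera key alone, and do not grasp, lift or shift the tablet or disturb the things round it.

Things in the scene. Friction and masses are not known exactly. Their poses are not given: they have to be found in the camera images.
- tablet: loose rugged tablet, 0.55 kg, 220 wide x 140 high x 20 mm thick, light grey with black corner bumpers, dark screen with a ring of dots. Stands on its long edge on the stand, screen to the robot, leaning back 12 degrees. Four black keys in a row along the middle of its top edge. Origin: middle of its lower edge; x = from screen to back, y = to the left along its width, z = up its height (leaning)
- stand: aluminium tablet stand, fixed to the bench: 135 x 150 mm foot plate, back rest, two low hooks under the tablet. Origin: on the bench under the tablet's lower edge, y along its width. The tablet's origin rests 34 mm above it.
- power_top (a point): centre of the top face of the round power key, 17 mm across, the rightmost key (y = -78 mm on the tablet). It stands 5 mm proud of the top edge. Axes are the tablet's: z points out of the key, against the press
- near_volume_top (a point): centre of the top face of the bar-shaped volume key next to the power key (y = -33 mm), 20 mm along the edge, 10 mm deep, 5 mm proud; axes as the tablet's
- far_volume_top (a point): centre of the top face of the other bar-shaped volume key (y = +12 mm), same size; axes as the tablet's
- camera_top (a point): centre of the top face of the square camera key, 10 x 10 mm, leftmost (y = +80 mm), not to be pressed; axes as the tablet's
- power_key (a joint): travel of the power key: 0 = out, 0.003 m = fully pressed; counts as pressed beyond 0.0015, let go below 0.0006. 1 N starts it, 6 N brings it to its hard stop; a spring returns it. Light means under 25 N
- near_volume_key (a joint): travel of the volume key next to the power key: 0 = out, 0.003 m = fully pressed; counts as pressed beyond 0.0015, let go below 0.0006. 1 N starts it, 6 N brings it to its hard stop; a spring returns it. Light means under 25 N
- far_volume_key (a joint): travel of the other volume key: 0 = out, 0.003 m = fully pressed; counts as pressed beyond 0.0015, let go below 0.0006. 1 N starts it, 6 N brings it to its hard stop; a spring returns it. Light means under 25 N
- camera_key (a joint): travel of the camera key: 0 = out, 0.003 m = fully pressed; counts as pressed beyond 0.0015, let go below 0.0006. 1 N starts it, 6 N brings it to its hard stop; a spring returns it. Light means under 25 N
- spudger: black prying stick 150 x 11 x 6 mm lying in front of the stand, bystander
- screw_dish: round steel dish 82 mm across, 16 mm high, left of the tablet, bystander
- magnifier: black loupe, 39 mm across, 26 mm high, right of the tablet, bystander
- job_book: red notebook 210 x 151 x 12 mm at the left, bystander
- phone_chassis: opened phone frame 142 x 70 x 8 mm, front left, bystander
- ball_pen: ball pen 145 mm long, front right, bystander

How it is judged (in metres and radians):
On the way, in this order (a step that is already met when the one before it is completed fails the run):
1. the volume key next to the power key is pressed, the others out (value of joint near_volume_key above 0.0015 m and value of joint each of far_volume_key, power_key below 0.0006 m), for 0.04 s.
2. it is let go (value of joint each of near_volume_key, far_volume_key, power_key below 0.0006 m), for 0.04 s.
3. the other volume key is pressed, the others out (value of joint far_volume_key above 0.0015 m and value of joint each of near_volume_key, power_key below 0.0006 m), for 0.04 s.
4. it is let go (all of step 2), for 0.04 s.
5. the power key is pressed and held (value of joint power_key above 0.0015 m and value of joint each of near_volume_key, far_volume_key below 0.0006 m), for 0.5 s.
At the end, for the whole second after the job is handed in: the power key is held down (beyond 1.5 mm) by the fingers with 0.8 to 25 N, the other three keys are out (below 0.6 mm), and the tablet rests still in its stand (all of step 5 and value of joint camera_key below 0.0006 m and contact force between the fingers and tablet between 0.8 and 25 N and linear speed of tablet below 0.02 m/s and distance between tablet and stand below 0.05 m and z of tablet in the frame of stand below 0.042 m and angle between tablet's own z axis and vertical below 0.27 rad and angle between the y axis of tablet and the y axis of stand, either way round below 0.08 rad); the arm keeps its last pose, push and grip.
It fails at once if a key or the tablet is pushed hard (over 40 N) (contact force between any of the arm, the fingers and tablet above 40 N).
It fails at once if the camera key is pressed (value of joint camera_key above 0.001 m).
It fails at once if two keys are pressed at once (value of joint each of power_key, near_volume_key above 0.001 m or value of joint each of power_key, far_volume_key above 0.001 m or value of joint each of near_volume_key, far_volume_key above 0.001 m).
It fails at once if the tablet is lifted, tipped or turned out of its seat, or shifted more than 15 mm (not (distance between tablet and stand below 0.05 m and z of tablet in the frame of stand below 0.042 m and angle between tablet's own z axis and vertical below 0.27 rad and angle between the y axis of tablet and the y axis of stand, either way round below 0.08 rad) or distance of tablet from where it was at the start of the episode above 0.015 m).
It fails at once if a bystander is moved more than 20 mm (distance of any of spudger, screw_dish, magnifier, job_book, phone_chassis, ball_pen from where it was at the start of the episode above 0.02 m).
It also fails if it takes over 35 s, if anything falls off the work surface, if the arm or the gripper's body presses on something with over 40 N, if the wrist force passes 120 N, or if a joint passes its speed limit or range.

### The arm

A 6-joint arm with a two-finger parallel gripper is mounted at the origin on a cart in front of the work surface, level with it; the furniture and walls round the work are solid. World frame = base frame: x ahead of the robot, y to its left, z up, the work surface at z = 0. Lengths are in m, angles in degrees, forces in N, time in s.
With the tool pointing down it reaches from about 0.35 to 0.875 m from the base axis. Payload 4.2 kg.
Tool frame: the origin (TCP) lies midway between the tips of the shut fingers; the grasp point (between the pads) lies 19 mm behind it (r.pinch_z is the distance from the TCP to the grasp point, in m); z points along the fingers, y is the line along which they close (so a half turn about z gives the same grasp; the last joint's range is limited). The gripper opens to 87 mm and grips with 3 to 60 N. Pads are 19 mm wide; open, the fingers measure 117 mm over their backs; the gripper's body (75 mm by 190 mm) begins 51 mm behind the grasp point.
Start: joints at [-60.47, 22.042, 0.453, 0, -68.411, -14.817], TCP at [0.159, -0.604, 0.223] pointing down, gripper open.
Joint ranges: [-179.83, 179.83], [-69.29, 118.12], [-61.27, 80.66], [-181.25, 117.63], [-171.15, -9.14], [-177.46, 177.46]. Speed limits (degrees/s): [159.86, 159.86, 180, 180, 180, 180].

### API

Orientations are given as a 3x3 rotation matrix whose columns are the frame's x, y, z axes.
In Python, from station import r, imaging, models gives the robot as it stands. The module is installed in compiled form; this text tells all that it offers.
- The arm moves only by the tool apply_moves, never from a script. Its argument "moves" is a list of rows, each a list of 2 entries, a list of its own where there are three numbers: the shift along the tool's x, y, z in m, then the turn about the tool's z in degrees. A call has 1 to 5 rows; each row shifts and turns the commanded pose from where the row before left it, along the tool's axes as they then stand; what a row does not reach is not made up. A row lasts 1/12 s, in which the tool goes at most 41.7 mm and 7.16 degrees, less where a joint would pass 70% of its speed; a pose out of reach is approached as far as the arm can. A call is refused whole if a number of a shift passes 0.0417 or a number of a turn 7.16, either way. A call with a gripper value outside its range is refused whole. "hand" is the finger opening in m, from 0 to 0.087, set as the call begins (left out, the last holds). The fingers move at their own pace and stop on an object; the grip force is fixed at half the most. Time passes only in rows, so rows that do not move let the fingers close. It gives the time, the measured TCP pose, the force, the opening and the grip force at its end, in the units of the state.
- r.sense(): the state, without advancing time (a new reading comes with each control period).
- imaging.capture(name): name is "scene" or "top" or "wrist"; returns a dict with "frame" (384x512x3 uint8, blue, green, red), "intrinsics" (3x3 intrinsics, pixels), "eye" and "orientation" of the camera in the world. Camera axes: x right, y down, z forward; pixel columns grow to the right and rows downward; lengths in m; the calibration is good to about 2 mm. The wrist camera is an equidistant fisheye: a pixel r from the principal point sees the ray r / f radians off the axis. A picture is of the moment at which its call begins. There is no depth.
- r.finish_job(): hands the job in; it is judged then, once.
Trained networks look in a picture, given as the dict that the camera call returned (one of the last four; its "shot" number tells which), for a name from the list of things; names that differ only in an ending like _2 or _b are one class to them, and where a whole thing is asked for, a point or a joint stands for the part that bears it (a point fixed in the world has none). Each returns a list of dicts, best first, with "confidence" (0 to 1); they miss things now and then, are a little off and sometimes report something else, mostly with a low value. They report only what shows in the picture. A call takes as long as a camera call.
- models.cut_out(picture, target): "region" (384x512 bool, what is visible of it) and "extent" ([left, top, width, height] as shares, 0 to 1, of the picture: columns of its width, rows of its height, round what is visible of it).
- models.place_of(picture, target): "at" ([column, row] as shares, 0 to 1, of the picture: columns of its width, rows of its height: a listed point, or the origin of a listed thing).
The state is a dict: "time_s": time; "joints": joint angles; "joint_velocities": joint speeds; "effort": joint torques, N m; "tcp_pos": TCP position; "ee_rot": TCP orientation; "wrist_force": force on the tool from outside, world axes, zero at the start; "moment": the same for the moment, N m; "gripper_width": opening from 0.0 (shut) to 1.0 (fully open); "gripper_force": force on a finger pad.
Only numpy, scipy, OpenCV 4.12 (cv2) and the standard library are available. Lean on these libraries where they do the work, as an engineer would, in place of code of your own. Each camera call takes 0.05 s, during which the arm holds its last target. There are 200 camera calls.

## Working session

There is one attempt and no reset: what is moved stays moved. The work goes in short steps, Python scripts to look and compute and a tool call to move; the robot and the scene stay as the last step left them, time stands still between calls to the robot, and variables do not carry over. Pictures are saved under pics/ and viewed, at most 10 in all, crops included, and the job is handed in when it is done.

Besides the shell and the picture viewer there is one more tool, called after "Emit:" by a JSON object that holds its "op" and its "data", one argument or row to a line. apply_moves: Moves the arm, as the interface text tells. Its arguments: {"type":"object","properties":{"moves":{"type":"array"},"hand":{"type":"number"}},"required":["moves"]}

```bash
mkdir -p pics
cat > h.py <<'E'
import numpy as np, cv2
from station import r, imaging, models
def ray(p,at):
    K=p["intrinsics"];u=at[0]*512;v=at[1]*384
    d=np.array([(u-K[0][2])/K[0][0],(v-K[1][2])/K[1][1],1]);R=np.array(p["orientation"])
    return np.array(p["eye"]),R@(d/np.linalg.norm(d))
def tri(rays):
    A=np.zeros((3,3));b=np.zeros(3)
    for o,d in rays:
        P=np.eye(3)-np.outer(d,d);A+=P;b+=P@o
    x=np.linalg.solve(A,b)
    return x,[np.linalg.norm((np.eye(3)-np.outer(d,d))@(x-o)) for o,d in rays]
E
python3 - <<'E'
from h import *
s=r.sense();print(s)
P={n:imaging.capture(n) for n in("scene","top")}
for n,p in P.items():
    cv2.imwrite(f"pics/{n}.png",p["frame"]);print(n,p["eye"],p["orientation"],p["intrinsics"])
for t in["power_top","near_volume_top","far_volume_top","camera_top","tablet","stand"]:
    R=[]
    for n,p in P.items():
        q=models.place_of(p,t)
        print(t,n,[(np.round(np.array(x["at"])*[512,384],1),round(x["confidence"],2)) for x in q[:3]])
        if q:R.append(ray(p,q[0]["at"]))
    if len(R)>1:print(tri(R))
E
```

```text
{'time_s': 0.0, 'joints': array([-6.04688751e+01,  2.20920334e+01,  3.79911182e-01, -2.97593821e-02,
       -6.84141735e+01, -1.48181584e+01]), 'joint_velocities': array([ 0.05701763,  0.00542139, -0.0192674 , -0.06379252, -0.03345391,
        0.07396427]), 'effort': array([-3.38345180e-04, -3.90666854e+01,  1.87409574e+01,  4.22009289e+00,
        1.11964668e-02, -1.63704613e-04]), 'tcp_pos': array([ 0.15861336, -0.60389895,  0.22144514]), 'ee_rot': array([[-9.67258917e-01, -2.53790749e-01, -6.66226441e-04],
       [-2.53791605e-01,  9.67256519e-01,  2.15592635e-03],
       [ 9.72577065e-05,  2.25442166e-03, -9.99997454e-01]]), 'wrist_force': array([ 0.09589811, -0.54284352,  0.23257319]), 'moment': array([-0.0897432 , -0.02634763,  0.01355567]), 'gripper_force': 0.0, 'gripper_width': 0.9978060593933447}
scene [-0.10485145  0.77142093  0.78682166] [[-0.76507899 -0.38869368  0.51339202]
 [-0.64391588  0.45543052 -0.61478076]
 [ 0.00514701 -0.80093712 -0.59872635]] [[407.10115097   0.         263.04041792]
 [  0.         407.10115097 190.66097478]
 [  0.           0.           1.     
[... 256 characters left out ...]
        0.           1.        ]]
power_top scene []
power_top top [(array([304. , 173.1]), 0.6), (array([361.7, 226.3]), 0.54)]
near_volume_top scene []
near_volume_top top [(array([291. , 163.2]), 0.46)]
far_volume_top scene []
far_volume_top top []
camera_top scene []
camera_top top []
tablet scene [(array([265.1, 193.7]), 0.89)]
tablet top [(array([283.2, 182.9]), 0.58)]
(array([ 0.53262757, -0.01734915,  0.01485591]), [np.float64(0.009881882562674332), np.float64(0.009881882562674372)])
stand scene [(array([271.2, 201.7]), 0.63)]
stand top [(array([281. , 179.6]), 0.24)]
(array([ 0.53469616, -0.02115036, -0.01567524]), [np.float64(0.00929637713842901), np.float64(0.009296377138429136)])
```

Run:
```python
import cv2,numpy as np
s=cv2.imread("pics/scene.png");t=cv2.imread("pics/top.png")
a=cv2.resize(s[90:250,180:340],(600,600)[::1],interpolation=cv2.INTER_CUBIC)
a=cv2.resize(s[90:250,160:360],(400,320),interpolation=cv2.INTER_CUBIC)
b=cv2.resize(t[120:280,200:400],(400,320),interpolation=cv2.INTER_CUBIC)
c=cv2.resize(s,(400,280));d=cv2.resize(t,(400,280))
cv2.imwrite("pics/m1.png",np.vstack([np.hstack([a,b]),np.hstack([c,d])]))
```

```text
(no output)
```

View pics/m1.png

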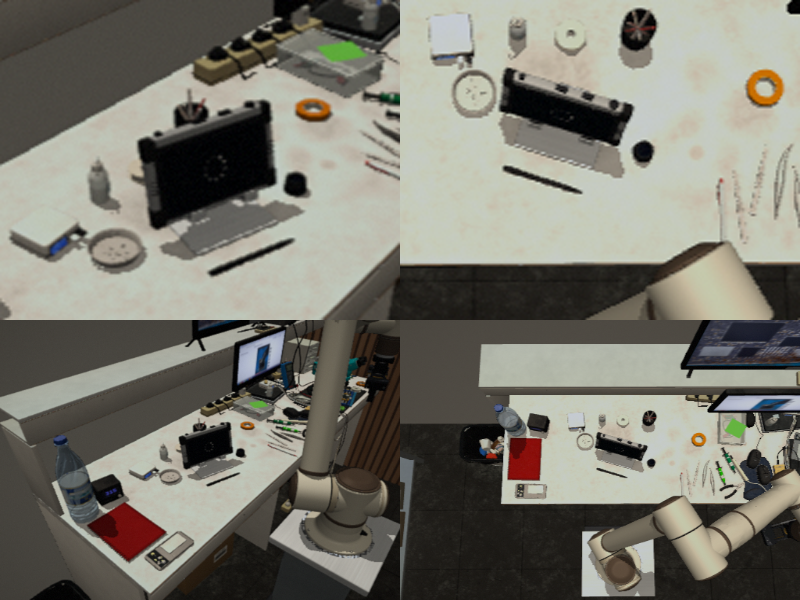

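The top view shows the tablet at about columns 250-316, rows 155-192, yawed clockwise with the right end nearer the robot. I'm moving over it for a close look with the wrist camera.

Emit:
{"op": "apply_moves", "data": {
  "moves": [
    [[-0.023,0.022,-0.008],0],
    [[-0.023,0.022,-0.008],0],
    [[-0.023,0.022,-0.008],0],
    [[-0.023,0.022,-0.008],0],
    [[-0.023,0.022,-0.008],0]
  ],
  "hand": 0
}}

```text
time_s: 1.12
tcp_pos: [0.2425, -0.4676, 0.2629]
ee_rot: [[-0.967, -0.254, 0.0], [-0.254, 0.967, -0.0], [-0.0, -0.0, -1.0]]
wrist_force: [0.5, -1.1, 1.0]
gripper_width: 0.709
gripper_force: 0.0
```

Emit:
{"op": "apply_moves", "data": {
  "moves": [
    [[-0.023,0.022,-0.005],0],
    [[-0.023,0.022,-0.005],0],
    [[-0.023,0.022,-0.005],0],
    [[-0.023,0.022,-0.005],0],
    [[-0.023,0.022,-0.005],0]
  ]
}}

```text
time_s: 1.53
tcp_pos: [0.3258, -0.3319, 0.2881]
ee_rot: [[-0.967, -0.254, 0.001], [-0.254, 0.967, -0.0], [-0.001, -0.001, -1.0]]
wrist_force: [0.8, -0.6, -0.3]
gripper_width: 0.325
gripper_force: 0.0
```

Emit:
{"op": "apply_moves", "data": {
  "moves": [
    [[-0.023,0.022,-0.005],0],
    [[-0.023,0.022,-0.005],0],
    [[-0.023,0.022,-0.005],0],
    [[-0.023,0.022,-0.005],0],
    [[-0.023,0.022,-0.005],0]
  ]
}}

```text
time_s: 1.95
tcp_pos: [0.4091, -0.1962, 0.3132]
ee_rot: [[-0.967, -0.254, 0.001], [-0.254, 0.967, -0.0], [-0.001, -0.0, -1.0]]
wrist_force: [0.6, -1.1, 0.2]
gripper_width: 0.021
gripper_force: 0.0
```

Emit:
{"op": "apply_moves", "data": {
  "moves": [
    [[-0.023,0.022,0],0],
    [[-0.023,0.022,0],0],
    [[-0.023,0.022,0],0],
    [[-0.023,0.022,0],0],
    [[-0.023,0.022,0],0]
  ]
}}

```text
time_s: 2.37
tcp_pos: [0.4924, -0.0605, 0.3129]
ee_rot: [[-0.967, -0.254, 0.001], [-0.254, 0.967, 0.0], [-0.001, -0.0, -1.0]]
wrist_force: [1.0, 0.0, -0.1]
gripper_width: 0.004
gripper_force: 0.0
```

Emit:
{"op": "apply_moves", "data": {
  "moves": [
    [[0,0,0],-7],
    [[0,0,0],-7],
    [[0,0,0],-7],
    [[0,0,0],-7],
    [[0,0,0],-7]
  ]
}}

```text
time_s: 2.78
tcp_pos: [0.4919, -0.0619, 0.3126]
ee_rot: [[-0.642, -0.767, 0.0], [-0.767, 0.642, 0.0], [-0.0, -0.0, -1.0]]
wrist_force: [0.5, -0.6, 0.0]
gripper_width: 0.005
gripper_force: 0.0
```

Emit:
{"op": "apply_moves", "data": {
  "moves": [
    [[0,0,0],-7],
    [[0,0,0],-7],
    [[0,0,0],-7],
    [[0,0,0],-5],
    [[0,0,0],0]
  ]
}}

```text
time_s: 3.2
tcp_pos: [0.4919, -0.0621, 0.3127]
ee_rot: [[-0.245, -0.969, 0.0], [-0.969, 0.245, 0.0], [-0.0, -0.0, -1.0]]
wrist_force: [-0.9, -0.3, -0.9]
gripper_width: 0.005
gripper_force: 0.0
```

```bash
cat >> h.py <<'E'
def wray(p,at):
    K=p["intrinsics"];x=at[0]*512-K[0][2];y=at[1]*384-K[1][2];q=np.hypot(x,y);th=q/K[0][0]
    d=np.array([np.sin(th)*x/q,np.sin(th)*y/q,np.cos(th)])
    return np.array(p["eye"]),np.array(p["orientation"])@d
def wproj(p,X):
    K=p["intrinsics"];c=np.array(p["orientation"]).T@(np.array(X)-p["eye"])
    th=np.arctan2(np.hypot(c[0],c[1]),c[2]);ph=np.arctan2(c[1],c[0])
    return np.array([K[0][2]+K[0][0]*th*np.cos(ph),K[1][2]+K[0][0]*th*np.sin(ph)])
E
python3 - <<'E'
from h import *
p=imaging.capture("wrist");print(p["eye"],p["orientation"],p["intrinsics"])
f=cv2.resize(p["frame"],(768,576),interpolation=cv2.INTER_CUBIC);cv2.imwrite("pics/w1.png",f)
np.save("w1.npy",p,allow_pickle=True)
for t in["power_top","near_volume_top","far_volume_top","camera_top","tablet","stand"]:
    q=models.place_of(p,t)
    for x in q[:3]:
        o,d=wray(p,x["at"]);X=o+d*((0.176-o[2])/d[2])
        print(t,np.round(np.array(x["at"])*[512,384],1),round(x["confidence"],2),X.round(4))
E
```

```text
[ 0.47328446 -0.13710339  0.47587695] [[-9.69517047e-01  2.34975420e-01  6.94496100e-02]
 [ 2.45023758e-01  9.29486266e-01  2.75714778e-01]
 [ 2.33737050e-04  2.84326982e-01 -9.58727340e-01]] [[297.31863964   0.         254.97664784]
 [  0.         297.31863964 193.66554624]
 [  0.           0.           1.        ]]
power_top [213.2 169.4] 0.64 [ 0.5305 -0.0869  0.176 ]
near_volume_top [301.9 197.7] 0.73 [ 0.4477 -0.0343  0.176 ]
near_volume_top [211.7 209.5] 0.54 [ 0.5446 -0.045   0.176 ]
camera_top [241.2 189. ] 0.3 [ 0.5078 -0.0593  0.176 ]
tablet [2.983e+02 2.000e-01] 0.67 [ 0.4025 -0.238   0.176 ]
tablet [240.  198.7] 0.55 [ 0.5117 -0.0494  0.176 ]
stand [243.9 188.7] 0.74 [ 0.5049 -0.059   0.176 ]
stand [302.  195.9] 0.73 [ 0.4472 -0.0362  0.176 ]
```

View pics/w1.png

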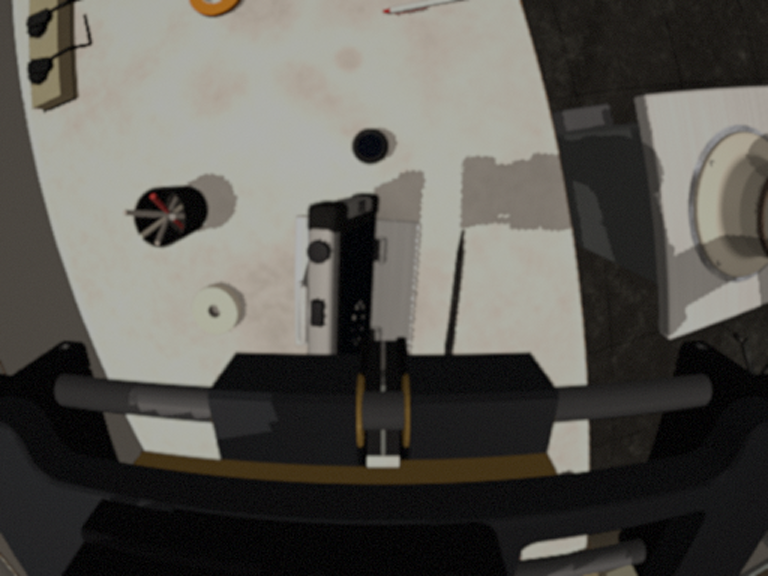

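The wrist view shows the power key at about (319,250) and the near volume key at about (317,313), in 1.5x pixels. The magnifier and spudger are clear of the keys. Next I'll refine these positions with blobs and a joint fit using the top camera.

Run:
```python
from h import *
from scipy.optimize import least_squares
p=imaging.capture("wrist");t=imaging.capture("top")
def blob(p,u,v,h=9,th=70):
    g=cv2.cvtColor(p["frame"],cv2.COLOR_BGR2GRAY)[v-h:v+h+1,u-h:u+h+1]
    n,l,s,c=cv2.connectedComponentsWithStats((g<th).astype(np.uint8))
    k=[(s[i,4],s[i,:4],c[i]+[u-h,v-h]) for i in range(1,n)]
    return sorted(k,key=lambda a:np.hypot(*(a[2]-[u,v])))[0]
obs=[]
for y,u,v in[(-.078,213,167),(-.033,211,209)]:
    b=blob(p,u,v);o,d=wray(p,(b[2]+.5)/[512,384]);print(y,b,(o+d*((.1758-o[2])/d[2])).round(4))
def crop(f,x,y,w,h,s):return cv2.resize(f[y:y+h,x:x+w],None,fx=s,fy=s,interpolation=cv2.INTER_NEAREST)
cv2.imwrite("pics/c1.png",np.hstack([crop(p["frame"],190,120,70,100,5),crop(t["frame"],245,145,80,100,5)]))
```

```text
-0.078 (np.int32(174), array([ 1,  3, 16, 14], dtype=int32), array([212.29310345, 167.50574713])) [ 0.5305 -0.0885  0.1758]
-0.033 (np.int32(133), array([ 6,  0,  8, 18], dtype=int32), array([211.48120301, 208.30827068])) [ 0.5441 -0.0458  0.1758]
```

View pics/c1.png

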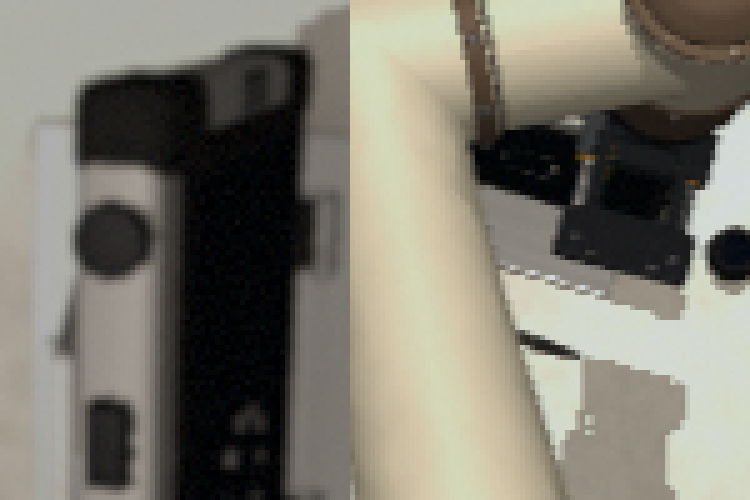

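Emit:
{"op": "apply_moves", "data": {
  "moves": [
    [[0,0,0],3.5],
    [[-0.008,-0.0115,0.02],0],
    [[-0.008,-0.0115,0.02],0],
    [[-0.008,-0.0115,0.02],0],
    [[-0.008,-0.0115,0.02],0]
  ]
}}

```text
time_s: 4.07
tcp_pos: [0.5461, -0.0455, 0.2319]
ee_rot: [[-0.306, -0.952, 0.001], [-0.952, 0.306, 0.0], [-0.0, -0.001, -1.0]]
wrist_force: [0.0, 0.5, -0.6]
gripper_width: 0.003
gripper_force: 0.0
```

Emit:
{"op": "apply_moves", "data": {
  "moves": [
    [[0,0,0.02],0],
    [[0,0,0],0],
    [[0,0,0],0]
  ]
}}

```text
time_s: 4.32
tcp_pos: [0.545, -0.0458, 0.2118]
ee_rot: [[-0.305, -0.952, -0.003], [-0.952, 0.305, -0.001], [0.002, 0.002, -1.0]]
wrist_force: [0.6, 0.5, 0.4]
gripper_width: 0.011
gripper_force: 0.0
```

Run:
```python
from h import *
p=imaging.capture("wrist");s=r.sense();print(s["tcp_pos"],s["ee_rot"][:,1],s["wrist_force"])
f=p["frame"].copy()
ya=np.array([.303,.953,0]);N=np.array([.5442,-.0456,.1758])
for y in(-.078,-.033,.012,.08):
    X=N+ya*(y+.033);u=wproj(p,X);print(y,X.round(4),u.round(1))
for t in("power_top","near_volume_top","far_volume_top","camera_top"):
    for x in models.place_of(p,t)[:3]:
        o,d=wray(p,x["at"]);print(t,np.round(np.array(x["at"])*[512,384],1),round(x["confidence"],2),(o+d*((.1758-o[2])/d[2])).round(4))
f=cv2.resize(f[130:370,110:430],(800,600),interpolation=cv2.INTER_CUBIC)
for y in(-.078,-.033,.012,.08):
    u=(wproj(p,N+ya*(y+.033))-[110,130])*2.5;cv2.circle(f,tuple(int(a) for a in u),3,(0,0,255),-1)
cv2.imwrite("pics/w2.png",f)
```

```text
[ 0.54584204 -0.04583928  0.21332164] [-9.52243337e-01  3.05339169e-01 -7.87039897e-04] [0.13074131 0.1053811  0.07282118]
-0.078 [ 0.5306 -0.0885  0.1758] [256.4 155.8]
-0.033 [ 0.5442 -0.0456  0.1758] [256.4 218. ]
0.012 [ 0.5578 -0.0027  0.1758] [256.5 271.7]
0.08 [0.5784 0.0621 0.1758] [256.4 334.8]
power_top [350.1 191.9] 0.7 [ 0.4737 -0.0435  0.1758]
power_top [251.8 157.3] 0.62 [ 0.5338 -0.0884  0.1758]
near_volume_top [253.4 218.1] 0.54 [ 0.5463 -0.0462  0.1758]
near_volume_top [253. 157.] 0.2 [ 0.533  -0.0884  0.1758]
far_volume_top [278.  199.8] 0.61 [ 0.5255 -0.054   0.1758]
```

View pics/w2.png

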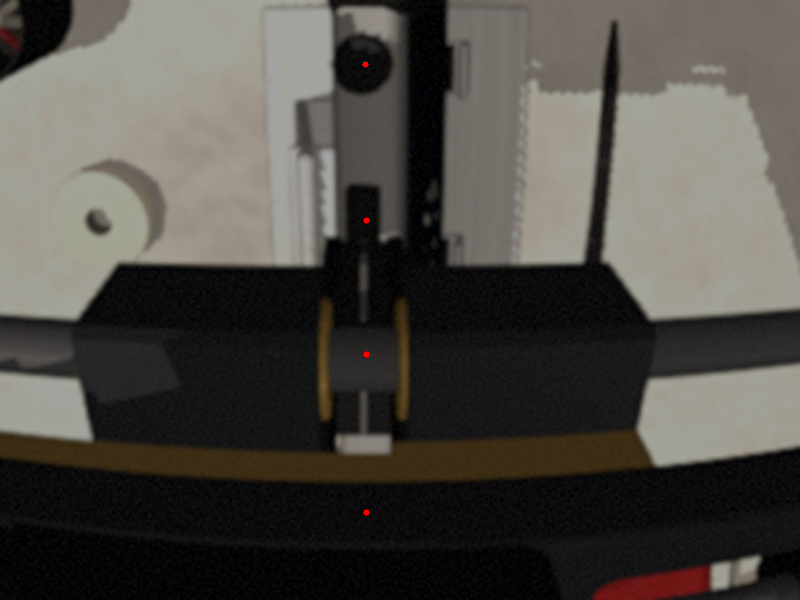

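The red projections land on the power key at (362,64) and the near key at (364,215), to within about 1 mm. The fingertip sits right over the near key, so I'm descending now.

Emit:
{"op": "apply_moves", "data": {
  "moves": [
    [[0,0,0.015],0],
    [[0,0,0.01],0],
    [[0,0,0.006],0],
    [[0,0,0],0],
    [[0,0,0],0]
  ]
}}

```text
time_s: 4.98
tcp_pos: [0.5455, -0.0458, 0.1816]
ee_rot: [[-0.305, -0.952, -0.0], [-0.952, 0.305, -0.0], [0.0, 0.0, -1.0]]
wrist_force: [0.7, 0.9, 0.6]
gripper_width: 0.002
gripper_force: 0.0
```

Emit:
{"op": "apply_moves", "data": {
  "moves": [
    [[0,0,0.002],0],
    [[0,0,0],0],
    [[0,0,0],0]
  ]
}}

```text
time_s: 5.23
tcp_pos: [0.5457, -0.0456, 0.1799]
ee_rot: [[-0.305, -0.952, 0.001], [-0.952, 0.305, 0.0], [-0.0, -0.001, -1.0]]
wrist_force: [-0.5, -0.3, 0.5]
gripper_width: 0.009
gripper_force: 0.0
```

Emit:
{"op": "apply_moves", "data": {
  "moves": [
    [[0,0,0.001],0],
    [[0,0,0],0],
    [[0,0,0],0]
  ]
}}

```text
time_s: 5.48
tcp_pos: [0.5455, -0.0457, 0.1786]
ee_rot: [[-0.305, -0.952, 0.0], [-0.952, 0.305, -0.0], [-0.0, -0.0, -1.0]]
wrist_force: [0.3, -0.6, 0.3]
gripper_width: 0.008
gripper_force: 0.0
```

Emit:
{"op": "apply_moves", "data": {
  "moves": [
    [[0,0,0.001],0],
    [[0,0,0],0],
    [[0,0,0],0]
  ]
}}

```text
time_s: 5.73
tcp_pos: [0.5454, -0.0457, 0.1775]
ee_rot: [[-0.305, -0.952, -0.0], [-0.952, 0.305, 0.0], [0.0, 0.0, -1.0]]
wrist_force: [-0.6, 0.4, -1.4]
gripper_width: 0.007
gripper_force: 0.0
```

Emit:
{"op": "apply_moves", "data": {
  "moves": [
    [[0,0,0.001],0],
    [[0,0,0],0],
    [[0,0,0],0]
  ]
}}

```text
time_s: 5.98
tcp_pos: [0.5455, -0.0457, 0.1768]
ee_rot: [[-0.305, -0.952, 0.0], [-0.952, 0.305, -0.0], [-0.0, -0.0, -1.0]]
wrist_force: [0.1, 0.2, 2.3]
gripper_width: 0.008
gripper_force: 0.9
```

Emit:
{"op": "apply_moves", "data": {
  "moves": [
    [[0,0,0.001],0],
    [[0,0,0],0],
    [[0,0,0],0]
  ]
}}

```text
time_s: 6.23
tcp_pos: [0.5454, -0.0456, 0.1758]
ee_rot: [[-0.305, -0.952, 0.0], [-0.952, 0.305, -0.0], [0.0, -0.0, -1.0]]
wrist_force: [-1.9, -0.4, 2.8]
gripper_width: 0.006
gripper_force: 1.7
```

Emit:
{"op": "apply_moves", "data": {
  "moves": [
    [[0,0,0.001],0],
    [[0,0,0],0],
    [[0,0,0],0]
  ]
}}

```text
time_s: 6.48
tcp_pos: [0.5453, -0.0456, 0.1749]
ee_rot: [[-0.305, -0.952, -0.0], [-0.952, 0.305, -0.0], [0.0, 0.0, -1.0]]
wrist_force: [-2.4, 1.8, 4.0]
gripper_width: 0.005
gripper_force: 2.7
```

Emit:
{"op": "apply_moves", "data": {
  "moves": [
    [[0,0,0.0005],0],
    [[0,0,0],0],
    [[0,0,0],0]
  ]
}}

```text
time_s: 6.73
tcp_pos: [0.5452, -0.0456, 0.1745]
ee_rot: [[-0.305, -0.952, -0.0], [-0.952, 0.305, -0.0], [0.0, 0.0, -1.0]]
wrist_force: [-3.2, 1.9, 6.4]
gripper_width: 0.003
gripper_force: 3.0
```

The near key is pressed: about 5.5 N along its axis and about 2.7 mm of travel. I'll release it and move to the far key.

Emit:
{"op": "apply_moves", "data": {
  "moves": [
    [[0,0,-0.006],0],
    [[0,0,-0.008],0],
    [[0,0,0],0],
    [[-0.015,0,0],0],
    [[-0.015,0,0],0]
  ]
}}

```text
time_s: 7.15
tcp_pos: [0.5548, -0.0167, 0.188]
ee_rot: [[-0.307, -0.952, 0.0], [-0.952, 0.307, 0.0], [-0.0, -0.0, -1.0]]
wrist_force: [1.0, 0.1, 0.4]
gripper_width: 0.006
gripper_force: 0.0
```

Emit:
{"op": "apply_moves", "data": {
  "moves": [
    [[-0.01,0,0],0],
    [[-0.005,0,0],0],
    [[0,0,0],0],
    [[0,0,0.008],0],
    [[0,0,0],0]
  ]
}}

```text
time_s: 7.57
tcp_pos: [0.5581, -0.0028, 0.1782]
ee_rot: [[-0.306, -0.952, -0.003], [-0.952, 0.306, -0.0], [0.001, 0.003, -1.0]]
wrist_force: [-1.1, -0.1, -0.9]
gripper_width: 0.007
gripper_force: 0.0
```

Run:
```python
from h import *
p=imaging.capture("wrist");s=r.sense();print(s["tcp_pos"],s["wrist_force"])
ya=np.array([.303,.953,0]);N=np.array([.5442,-.0456,.1758])
f=cv2.resize(p["frame"][70:310,110:430],(800,600),interpolation=cv2.INTER_CUBIC)
for y in(-.078,-.033,.012):
    u=(wproj(p,N+ya*(y+.033))-[110,70])*2.5;cv2.circle(f,tuple(int(a) for a in u),3,(0,0,255),-1)
cv2.imwrite("pics/w3.png",f)
```

```text
[ 0.55825171 -0.00311104  0.17872287] [ 0.0980932   0.15306849 -0.62598411]
```

View pics/w3.png

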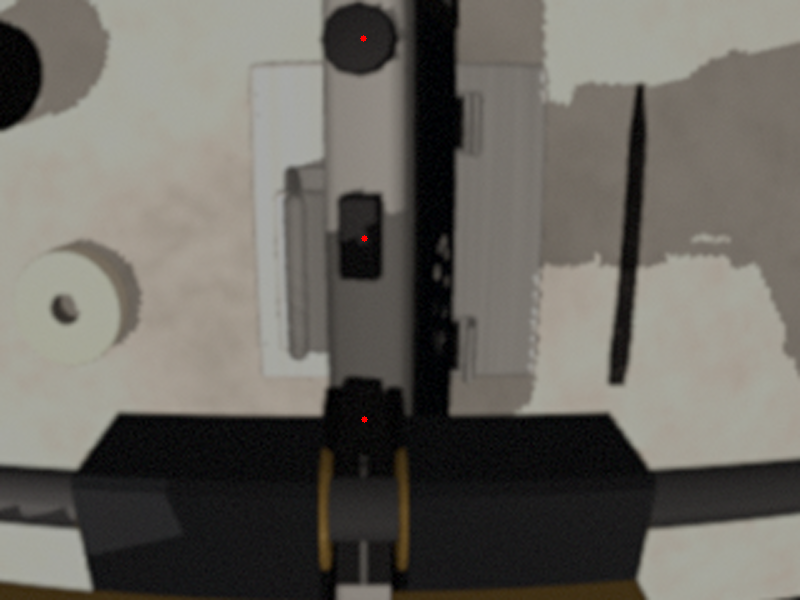

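The fingertip covers the far key, whose front end shows at (362,380). The power key at (360,38) and the near key at (360,236) are out, and the tablet hasn't shifted. Pressing the far key.

Emit:
{"op": "apply_moves", "data": {
  "moves": [
    [[0,0,0.001],0],
    [[0,0,0.001],0],
    [[0,0,0.001],0],
    [[0,0,0],0],
    [[0,0,0],0]
  ]
}}

```text
time_s: 8.03
tcp_pos: [0.5593, -0.003, 0.1773]
ee_rot: [[-0.306, -0.952, 0.0], [-0.952, 0.306, -0.0], [-0.0, -0.0, -1.0]]
wrist_force: [-0.0, 0.0, 0.2]
gripper_width: 0.002
gripper_force: 0.2
```

Emit:
{"op": "apply_moves", "data": {
  "moves": [
    [[0,0,0.0008],0],
    [[0,0,0],0],
    [[0,0,0],0]
  ]
}}

```text
time_s: 8.28
tcp_pos: [0.5592, -0.003, 0.1766]
ee_rot: [[-0.305, -0.952, 0.0], [-0.952, 0.305, -0.0], [0.0, -0.0, -1.0]]
wrist_force: [-0.5, -1.7, 1.4]
gripper_width: 0.003
gripper_force: 1.0
```

Emit:
{"op": "apply_moves", "data": {
  "moves": [
    [[0,0,0.001],0],
    [[0,0,0.0008],0],
    [[0,0,0],0],
    [[0,0,0],0]
  ]
}}

```text
time_s: 8.62
tcp_pos: [0.559, -0.0029, 0.1749]
ee_rot: [[-0.305, -0.952, -0.0], [-0.952, 0.305, -0.0], [0.0, 0.0, -1.0]]
wrist_force: [-3.0, -0.6, 5.8]
gripper_width: 0.007
gripper_force: 2.3
```

Emit:
{"op": "apply_moves", "data": {
  "moves": [
    [[0,0,0.0005],0],
    [[0,0,0],0],
    [[0,0,0],0]
  ]
}}

```text
time_s: 8.87
tcp_pos: [0.559, -0.0029, 0.1745]
ee_rot: [[-0.305, -0.952, -0.0], [-0.952, 0.305, -0.0], [0.0, 0.0, -1.0]]
wrist_force: [-2.8, 0.8, 5.8]
gripper_width: 0.001
gripper_force: 2.6
```

The far key is pressed, with the same force and depth as the near one. I'll release it and go to the power key, 90 mm the other way.

Emit:
{"op": "apply_moves", "data": {
  "moves": [
    [[0,0,-0.006],0],
    [[0,0,-0.01],0],
    [[0,0,0],0],
    [[0.02,0,0],0],
    [[0.02,0,0],0]
  ]
}}

```text
time_s: 9.28
tcp_pos: [0.5473, -0.0405, 0.19]
ee_rot: [[-0.304, -0.953, 0.001], [-0.953, 0.304, 0.001], [-0.001, -0.001, -1.0]]
wrist_force: [0.4, -0.0, -0.4]
gripper_width: 0.005
gripper_force: 0.0
```

Emit:
{"op": "apply_moves", "data": {
  "moves": [
    [[0.02,0,0],0],
    [[0.02,0,0],0],
    [[0.01,0,0],0],
    [[0,0,0],0],
    [[0,0,0.009],0]
  ]
}}

```text
time_s: 9.7
tcp_pos: [0.5333, -0.0886, 0.1825]
ee_rot: [[-0.306, -0.952, 0.005], [-0.952, 0.306, 0.0], [-0.002, -0.004, -1.0]]
wrist_force: [-0.4, 0.7, 0.7]
gripper_width: -0.0
gripper_force: 0.0
```

Emit:
{"op": "apply_moves", "data": {
  "moves": [
    [[0,0,0],0],
    [[0,0,0.002],0],
    [[0,0,0],0],
    [[0,0,0],0]
  ]
}}

```text
time_s: 10.03
tcp_pos: [0.532, -0.0879, 0.1787]
ee_rot: [[-0.305, -0.952, -0.0], [-0.952, 0.305, -0.0], [0.0, 0.0, -1.0]]
wrist_force: [-0.1, 0.5, 0.7]
gripper_width: 0.005
gripper_force: 0.0
```

Emit:
{"op": "apply_moves", "data": {
  "moves": [
    [[0,0,0.001],0],
    [[0,0,0.001],0],
    [[0,0,0],0],
    [[0,0,0],0]
  ]
}}

```text
time_s: 10.37
tcp_pos: [0.5321, -0.0883, 0.1773]
ee_rot: [[-0.305, -0.952, 0.001], [-0.952, 0.305, 0.0], [-0.0, -0.001, -1.0]]
wrist_force: [-0.3, 0.6, 1.0]
gripper_width: 0.004
gripper_force: 0.7
```

Emit:
{"op": "apply_moves", "data": {
  "moves": [
    [[0,0,0.001],0],
    [[0,0,0],0],
    [[0,0,0],0]
  ]
}}

```text
time_s: 10.62
tcp_pos: [0.532, -0.0884, 0.1763]
ee_rot: [[-0.305, -0.952, 0.001], [-0.952, 0.305, 0.0], [-0.0, -0.001, -1.0]]
wrist_force: [-0.6, 2.9, 4.2]
gripper_width: 0.005
gripper_force: 1.5
```

Emit:
{"op": "apply_moves", "data": {
  "moves": [
    [[0,0,0.001],0],
    [[0,0,0],0],
    [[0,0,0],0]
  ]
}}

```text
time_s: 10.87
tcp_pos: [0.5319, -0.0884, 0.1753]
ee_rot: [[-0.305, -0.952, 0.001], [-0.952, 0.305, 0.0], [-0.0, -0.0, -1.0]]
wrist_force: [-1.1, 2.1, 5.0]
gripper_width: 0.003
gripper_force: 2.2
```

Emit:
{"op": "apply_moves", "data": {
  "moves": [
    [[0,0,0.0006],0],
    [[0,0,0],0],
    [[0,0,0],0],
    [[0,0,0],0]
  ]
}}

```text
time_s: 11.2
tcp_pos: [0.5319, -0.0884, 0.1748]
ee_rot: [[-0.305, -0.952, 0.0], [-0.952, 0.305, 0.0], [-0.0, -0.0, -1.0]]
wrist_force: [-1.9, 2.6, 5.8]
gripper_width: 0.004
gripper_force: 2.6
```

Emit:
{"op": "apply_moves", "data": {
  "moves": [
    [[0,0,0.0003],0],
    [[0,0,0],0],
    [[0,0,0],0],
    [[0,0,0],0],
    [[0,0,0],0]
  ]
}}

```text
time_s: 11.62
tcp_pos: [0.5319, -0.0884, 0.1746]
ee_rot: [[-0.305, -0.952, 0.0], [-0.952, 0.305, 0.0], [-0.0, -0.0, -1.0]]
wrist_force: [-1.4, 1.7, 6.5]
gripper_width: 0.004
gripper_force: 2.8
```

Emit:
{"op": "apply_moves", "data": {
  "moves": [
    [[0,0,0],0],
    [[0,0,0],0],
    [[0,0,0],0],
    [[0,0,0],0],
    [[0,0,0],0]
  ]
}}

```text
time_s: 12.03
tcp_pos: [0.5319, -0.0884, 0.1746]
ee_rot: [[-0.305, -0.952, 0.0], [-0.952, 0.305, -0.0], [-0.0, -0.0, -1.0]]
wrist_force: [-1.9, 3.6, 6.8]
gripper_width: 0.007
gripper_force: 2.8
```

Run:
```python
from h import *
p=imaging.capture("wrist");s=r.sense();print(s["tcp_pos"],s["wrist_force"])
cv2.imwrite("pics/w4.png",cv2.resize(p["frame"][130:370,110:430],(800,600),interpolation=cv2.INTER_CUBIC))
```

```text
[ 0.53184453 -0.0884516   0.17460783] [-1.10232048  2.57032536  6.04238634]
```

View pics/w4.png

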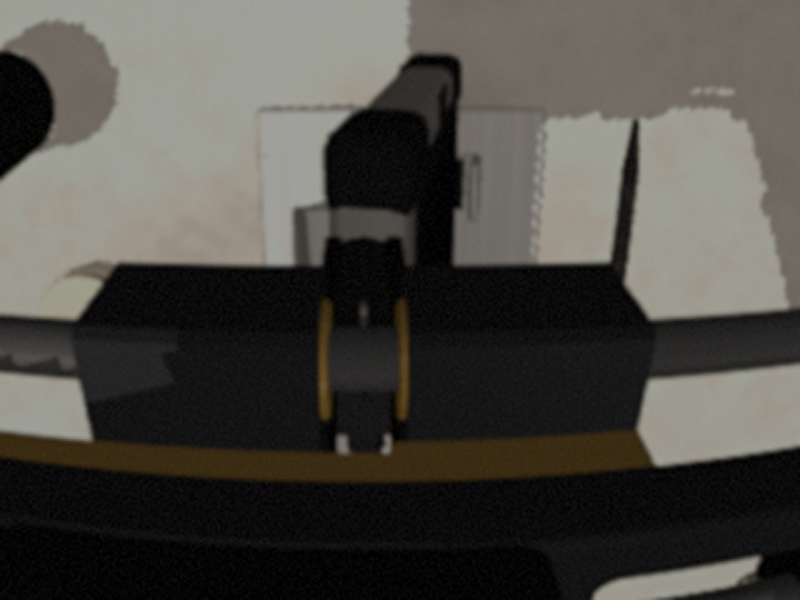

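The fingertips (365,240) rest on the power key clear of the corner bumper (375,160). The tablet is seated and the force is steady at about 6 N, so I'm handing in.

```bash
python3 -c "
from station import r
print(r.finish_job())"
```

```text
the job is handed in; nothing more can be done
None
```

I pressed and released the near volume key, then the far volume key, and handed the job in with the power key held down at about 6 N; the hand-in gave no verdict, so I don't know how it was judged.

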